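# Put together the two buildings of an architectural model

## Task

Assemble the two buildings of the site model on their dark wooden footing plates. On the rectangular footing build the tower: the solid cork podium first, then the open plywood storeys on the podium, and the white lantern with the spire on top of those, each centred on what is below and with its long side along the long side of the footing; on the round footing set the plywood drum and put the white dome on the drum, both centred. Leave the strip of model trees standing where it is.

Things in the scene. Friction and masses are not known exactly. Their poses are not given: they have to be found in the camera images.
- square_footing: Rectangular dark wooden plate fixed to the table, 104 (its x) by 80 (its y) by 10 mm thick; origin at the centre of its underside, on the table, z up. The tower stands on its top face, 10 mm above the origin. It is the same at a half turn.
- round_footing: Round dark wooden plate fixed to the table, 90 mm across and 10 mm thick; origin at the centre of its underside, on the table, z up. The drum stands on its top face, 10 mm above the origin.
- podium_mid (a point): Centre of the loose cork podium, a solid brown block 84 (its x) by 60 (its y) by 40 mm high with dark window slits on its long sides, about 0.13 kg; the point is half-way up, 20 mm above the underside. Stands upright on the table at the start; easily gripped across its 60 mm width.
- storeys_mid (a point): Centre of the loose plywood storeys, four thin floors on columns round a grey core, 60 (its x) by 46 (its y) by 45 mm high, about 0.09 kg; it handles like a solid block with flat sides and flat top. The point is half-way up, 22.5 mm above the underside. Stands upright at the start; grip across its 46 mm width.
- lantern_mid (a point): The loose white lantern with spire: a straight-sided block 40 (its x) by 32 (its y) by 50 mm high with metal ribs, and on it a narrow stepped spire up to 80 mm above the underside; about 0.07 kg. The point is on its vertical axis, 40 mm above the underside (half of the whole height, 10 mm below the top of the straight-sided block). Stands upright at the start; grip across the 32 mm width of the block.
- drum_mid (a point): Centre of the loose plywood drum, a round ring of columns between two discs, 64 mm across and 40 mm high, about 0.10 kg; it handles like a solid cylinder with a flat top. The point is half-way up, 20 mm above the underside. Stands upright at the start.
- dome_mid (a point): The loose white dome: round, 52 mm across, with straight sides for the lower 30 mm and a rounded cap up to 48 mm above the underside; about 0.06 kg. The point is on its axis, 24 mm above the underside. Stands upright at the start.
- trees: Loose cardboard strip 30 (its x) by 130 (its y) by 6 mm carrying a row of four green model trees, up to about 60 mm high; origin at the centre of its underside. To be left alone.
Things that resemble listed ones, but are neither listed nor needed, are in the scene too. What is shaped like the part that bears podium_mid but turquoise or yellow is not meant.

How it is judged:
By the outcome, as a careful person would: the job done as asked, in the order asked, and still so for the second after the job is handed in, with the robot touching nothing.
It also fails if it takes over 144 s, if anything falls off the work surface, if the arm or the gripper's body presses on something with over 40 N, if the wrist force passes 120 N, or if a joint passes its speed limit or range.

## Robot

A 6-joint arm with a two-finger parallel gripper is mounted at the origin on the work surface. World frame = base frame: x ahead of the robot, y to its left, z up, the work surface at z = 0. Lengths are in m, angles in rad, forces in N, time in s.
With the tool pointing down it reaches from about 0.4 to 0.825 m from the base axis. Payload 7 kg.
Tool frame: the origin (TCP) lies at the very end of the fingers, on their centre line; the grasp point (between the pads) lies 19 mm behind it; z points along the fingers, y is the line along which they close (so a half turn about z gives the same grasp; the last joint's range is limited). The gripper opens to 85 mm and grips with 20 to 120 N. Pads are 22 mm wide; open, the fingers measure 114 mm over their backs; the gripper's body (76 mm by 85 mm) begins 54 mm behind the grasp point. The pads swing forward as they close: fully open they stand 13 mm farther back than shut.
Start: joints at [-0.876, 0.359, 0.012, 0, -1.224, -0.288], TCP at [0.267, -0.62, 0.231] pointing down, gripper open.
Joint ranges: [-3.07, 3.07], [-1.43, 2.12], [-1.02, 1.25], [-3.03, 1.67], [-3.05, -0], [-3.03, 3.03]. Speed limits (rad/s): [2.39, 2.39, 3.01, 3.14, 3.14, 3.14].

## Interface

Orientations are given as a rotation vector (axis times angle).
In Python, from station import readout, vision, ctrl gives the robot as it stands.
- The arm moves only by the shell command python3 -m inch 'ROWS' [FORCE]. ROWS is JSON, a list of rows, each a list of 7 numbers: the opening, from 0 (shut) to 1 (fully open), then the shift along the tool's x, y, z in units of 12 cm (1.0 is 12 cm), then the turn, a rotation vector about the tool's x, y, z in units of 90 degrees (1.0 is 90 degrees). In form: [[gripper, tx, ty, tz, rx, ry, rz], ...]. A call has 1 to 5 rows; each row is the pose to reach, as a shift and turn from the pose commanded when the call began, along the tool's axes at that moment; what a row does not reach only later rows make up. A row lasts 1/8 s, in which the tool goes at most 62.5 mm and 10.7 degrees, less where a joint would pass 70% of its speed; a pose out of reach is approached as far as the arm can. A call with a number of a shift or a turn outside -1 to 1 is refused whole. A call with a gripper value outside its range is refused whole. The fingers move at their own pace and stop on an object; FORCE is the grip in N (left out, the last holds). Time passes only in rows, so rows that repeat a pose let the fingers close. It gives the time, the measured TCP pose, the force, the opening and the grip force at its end, in the units of the state.
- readout.get_obs(): the state, without advancing time (a new reading comes with each control period).
- vision.read_camera(name): name is "scene" or "top" or "wrist"; returns a dict with "color" (480x640x3 uint8, blue, green, red), "fx", "fy", "cx", "cy" (pixels), "k1" (the pictures are not rectified: a ray, as slopes to the right and down, at radius r is drawn at 1 + k1 r^2 times it, then the intrinsics apply), "rvec" (rotation vector, rad) and "tvec" (3), from world to camera coordinates, as OpenCV has them; the wrist camera has in their place "hand_eye" (4x4, takes a point from camera to tool coordinates, whose origin is the TCP and whose axes are the flange's). Camera axes: x right, y down, z forward; pixel columns grow to the right and rows downward; lengths in m; the calibration is good to about 2 mm. A picture is of the moment at which its call begins: read the wrist's pose just before it. There is no depth.
- ctrl.finish_job(): hands the job in; it is judged then, once.
The state is a dict: "time": time; "joints": joint angles; "dq": joint speeds; "joint_torque": joint torques, N m; "eef_pos": TCP position; "tcp_rot": TCP orientation; "force": force on the tool from outside, world axes, zero at the start; "ft_torque": the same for the moment, N m; "grip_width": finger opening in m; "gripper_force": force on a finger pad.
Only numpy, scipy, OpenCV 4.12 (cv2) and the standard library are available. Lean on these libraries where they do the work, as an engineer would, in place of code of your own. Each camera call takes 0.05 s, during which the arm holds its last target. There are 200 camera calls.

## Working session

There is one attempt and no reset: what is moved stays moved. The work goes in short steps, Python scripts to look and compute and a shell command to move; the robot and the scene stay as the last step left them, time stands still between calls to the robot, and variables do not carry over. Pictures are saved under pics/ and viewed, at most 14 in all, crops included, and the job is handed in when it is done.

```bash
ls; mkdir -p pics; python3 - <<'E'
from station import readout, vision
import cv2
o=readout.get_obs();print({k:o[k] for k in("time","eef_pos","tcp_rot","grip_width")})
for n in("top","scene"):
    c=vision.read_camera(n);cv2.imwrite(f"pics/{n}0.png",c["color"]);print(n,{k:v for k,v in c.items() if k!="color"})
E
```

```text
pics
{'time': 0.0, 'eef_pos': array([ 0.26685751, -0.61948891,  0.23038271]), 'tcp_rot': array([ 6.34379709e-01, -3.07635850e+00, -2.44855170e-03]), 'grip_width': 0.0853315231601705}
top {'fx': 614.2431386998866, 'fy': 614.2431386998866, 'cx': 332.5976673859289, 'cy': 251.60679227715286, 'k1': -0.20260961832614183, 'rvec': array([ 2.13400555, -2.16872341,  0.15432114]), 'tvec': array([-0.06579153,  0.48749576,  1.35638463])}
scene {'fx': 465.6491349473471, 'fy': 465.6491349473471, 'cx': 317.51256628789486, 'cy': 236.02500747763168, 'k1': -0.10938779402778803, 'rvec': array([ 1.45681594,  2.09331713, -0.88389358]), 'tvec': array([ 0.22332047, -0.24629916,  1.36493452])}
```

View pics/top0.png

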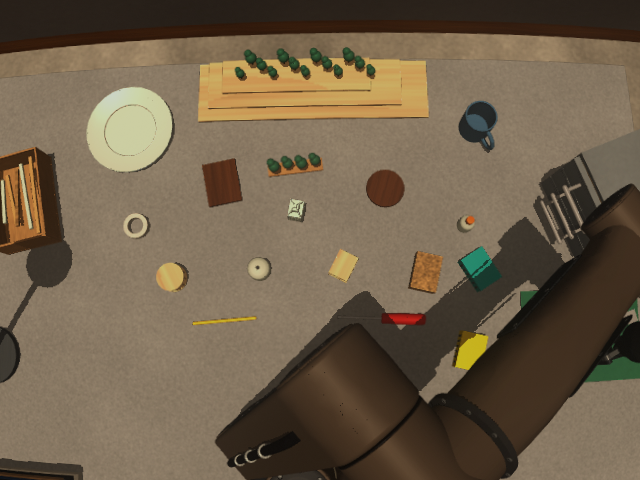

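View pics/scene0.png

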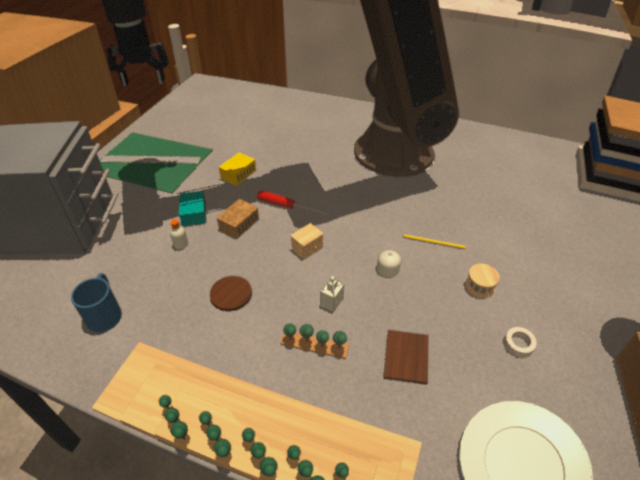

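The top picture shows, by pixel: podium candidates are cork brown (426,272), turquoise (480,268) and yellow (471,350), and by the description I choose the cork one. The rest are:
- storeys (344,266) and lantern (296,209)
- drum (172,277), which could be confused with the tape ring (135,226)
- dome (259,268), which could be confused with the bottle (467,223)
- rectangular footing (222,183) and round footing (385,188)
- tree strip (294,165)

Next I fit the silhouettes.

```bash
cat > lib.py <<'E'
import numpy as np, cv2
from scipy.optimize import minimize
from scipy.spatial.transform import Rotation as R
from station import readout, vision
def box(x,y,z0,z1): return np.array([[a*x/2,b*y/2,z] for a in(-1,1) for b in(-1,1) for z in(z0,z1)])
def cyl(d,z0,z1):
    t=np.linspace(0,2*np.pi,48,endpoint=False);return np.array([[d/2*np.cos(a),d/2*np.sin(a),z] for a in t for z in(z0,z1)])
M={'sq':[box(.104,.08,0,.01)],'rd':[cyl(.09,0,.01)],'podium':[box(.084,.06,0,.04)],'storeys':[box(.06,.046,0,.045)],
'lantern':[box(.04,.032,0,.05)],'drum':[cyl(.064,0,.04)],
'dome':[np.vstack([cyl(.052,0,.03)]+[cyl(.052*np.sqrt(1-((z-.03)/.018)**2)+1e-5,z-.001,z) for z in(.034,.038,.042,.045,.048)])]}
def cam(n):
    if n=='wrist':
        o=readout.get_obs();c=vision.read_camera(n)
        T=np.eye(4);T[:3,:3]=R.from_rotvec(o['tcp_rot']).as_matrix();T[:3,3]=o['eef_pos']
        W=np.linalg.inv(T@c['hand_eye']);c['R'],c['t']=W[:3,:3],W[:3,3]
    else:
        c=vision.read_camera(n);c['R']=cv2.Rodrigues(c['rvec'])[0];c['t']=np.array(c['tvec'])
    return c
def proj(c,P):
    q=P@c['R'].T+c['t'];s=q[:,:2]/q[:,2:];s=s*(1+c['k1']*(s**2).sum(1,keepdims=True))
    return s*[c['fx'],c['fy']]+[c['cx'],c['cy']]
def back(c,uv,z):
    d=(np.array(uv,float)-[c['cx'],c['cy']])/[c['fx'],c['fy']];s=d.copy()
    for _ in range(20): s=d/(1+c['k1']*(s@s))
    r=c['R'].T@np.array([s[0],s[1],1]);o=-c['R'].T@c['t'];return o+r*(z-o[2])/r[2]
def pts(name,p,z):
    a=p[2];Q=np.array([[np.cos(a),-np.sin(a),0],[np.sin(a),np.cos(a),0],[0,0,1]])
    return [m@Q.T+[p[0],p[1],z] for m in M[name]]
S=8
def sil(c,name,p,z,shape):
    m=np.zeros(shape,np.uint8)
    for q in pts(name,p,z): cv2.fillConvexPoly(m,np.round(cv2.convexHull(proj(c,q).astype(np.float32))*S*1).astype(np.int32),255,cv2.LINE_AA,3)
    return m.astype(float)/255
def edgefit(c,name,p0,z,yaw=True,span=.012):
    """maximise the colour contrast across the projected outline (in/out means along the normal)"""
    lab=cv2.GaussianBlur(cv2.cvtColor(c['color'],cv2.COLOR_BGR2LAB),(0,0),.8).astype(np.float32)
    def cost(p):
        s=0
        for q in pts(name,p,z):
            h=cv2.convexHull(proj(c,q).astype(np.float32))[:,0]
            nx=np.roll(h,-1,0);a=[];n=[]
            for u,v in zip(h,nx):
                L=np.hypot(*(v-u))
                if L<.3: continue
                k=max(int(L),1);t=(np.arange(k)+.5)/k;a+=list(u+(v-u)*t[:,None])
                n+=[np.array([(v-u)[1],-(v-u)[0]])/L]*k
            a=np.array(a);n=np.array(n);w=1.5
            g=lambda b:cv2.remap(lab,b[:,0:1].astype(np.float32),b[:,1:2].astype(np.float32),cv2.INTER_LINEAR)[:,0]
            s-=np.minimum(np.linalg.norm(g(a+n*w)-g(a-n*w),axis=1),60).mean()
        return s
    best=None
    rng=np.random.default_rng(0)
    sc=np.array([span,span,.35 if yaw else 0])
    P=[np.array(p0)]+[np.array(p0)+sc*rng.uniform(-1,1,3) for _ in range(400)]
    P=sorted(P,key=cost)[:6]
    for p in P:
        r=minimize(cost,p,method='Nelder-Mead',options=dict(initial_simplex=np.array([p,p+[.004,0,0],p+[0,.004,0],p+[0,0,.1]]),xatol=1e-5,fatol=1e-3))
        if best is None or r.fun<best.fun: best=r
    return best.x,best.fun
def draw(c,img,name,p,z):
    for q in pts(name,p,z): cv2.polylines(img,[np.round(cv2.convexHull(proj(c,q).astype(np.float32))*8).astype(np.int32)],True,(0,0,255),1,cv2.LINE_AA,3)
E
cat > a.py <<'E'
from lib import *
c=cam('top');s=cam('scene')
px={'sq':(222,183,.01,0),'rd':(385,188,.01,0),'podium':(426,272,.03,0),'storeys':(344,266,.03,0),'lantern':(296,209,.04,0),'drum':(172,277,.03,0),'dome':(259,268,.03,0)}
img=c['color'].copy();im2=s['color'].copy()
for n,(u,v,z,_) in px.items():
    b=back(c,(u,v),z); out=[]
    for k in (c,s):
        best=min((edgefit(k,n,[b[0],b[1],y],0,n not in('rd','drum','dome')) for y in ((0,.5,1,1.5,2,2.5) if n not in('rd','drum','dome') else (0,))),key=lambda r:r[1])
        out.append(best)
    print(n,[(np.round(p,4),round(f,1)) for p,f in out])
    draw(c,img,n,out[0][0],0);draw(s,im2,n,out[1][0],0)
cv2.imwrite('pics/fit.png',np.hstack([cv2.resize(img[140:310,120:520],None,fx=1.99,fy=1.99)]))
cv2.imwrite('pics/fit2.png',cv2.resize(im2[140:400,160:560],None,fx=1.99,fy=1.99))
E
python3 a.py
```

```text
sq [(array([0.66  , 0.1859, 0.1897]), np.float64(-59.3)), (array([0.6587, 0.1866, 0.1874]), np.float64(-58.0))]
rd [(array([ 0.6392, -0.1989,  0.1036]), np.float64(-59.9)), (array([ 0.6379, -0.1985, -0.0369]), np.float64(-59.8))]
podium [(array([ 0.4365, -0.283 ,  2.9065]), np.float64(-38.2)), (array([ 0.4363, -0.2834, -0.2248]), np.float64(-52.3))]
storeys [(array([ 0.4556, -0.0962,  2.6601]), np.float64(-40.0)), (array([ 0.4549, -0.0968, -0.5051]), np.float64(-40.5))]
lantern [(array([ 0.5847,  0.01  , -0.0923]), np.float64(-42.5)), (array([ 0.589 ,  0.009 , -0.1079]), np.float64(-32.7))]
drum [(array([0.4348, 0.2983, 0.1386]), np.float64(-41.2)), (array([0.4349, 0.2975, 0.0267]), np.float64(-37.4))]
dome [(array([ 0.4566,  0.0947, -0.2652]), np.float64(-42.9)), (array([0.4542, 0.0932, 0.003 ]), np.float64(-29.7))]lib.py:10: RuntimeWarning: invalid value encountered in sqrt
  'dome':[np.vstack([cyl(.052,0,.03)]+[cyl(.052*np.sqrt(1-((z-.03)/.018)**2)+1e-5,z-.001,z) for z in(.034,.038,.042,.045,.048)])]}
```

```bash
sed -i 's/np.sqrt(1-((z-.03)\/.018)\*\*2)/np.sqrt(max(0,1-((z-.03)\/.018)**2))/' lib.py
```

```text
(no output)
```

View pics/fit.png

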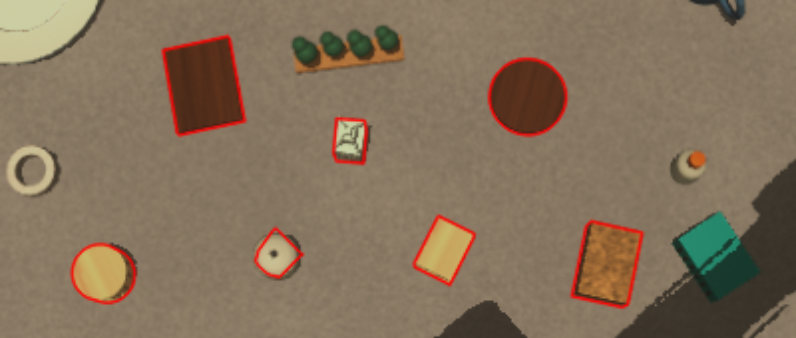

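```bash
cat > plan.py <<'E'
"""plan.py x y z yawdeg [x y z yawdeg ...]: yaw = world angle of tool y (mod 180). Prints shifts/turns in units per call."""
import sys; from lib import *
o=readout.get_obs();p=np.array(o['eef_pos']);Q=R.from_rotvec(o['tcp_rot']);j6=o['joints'][5]
print('t',round(o['time'],2),'p',np.round(p,4),'j6',round(j6,2),'y',round(np.degrees(np.arctan2(*Q.as_matrix()[[1,0],1])),1),'w',round(o['grip_width'],4))
a=np.array(list(map(float,sys.argv[1:]))).reshape(-1,4)
for x,y,z,w in a:
    yc=np.degrees(np.arctan2(*Q.as_matrix()[[1,0],1]))
    w=yc+(w-yc+90)%180-90; w=np.radians(w)
    Y=np.array([np.cos(w),np.sin(w),0]);Z=np.array([0,0,-1.]);G=R.from_matrix(np.c_[np.cross(Y,Z),Y,Z])
    T=np.array([x,y,z])
    while 1:
        d=Q.inv().apply(T-p)/.12;r=(Q.inv()*G).as_rotvec()/(np.pi/2)
        k=max(abs(d).max()/.999,np.linalg.norm(r)/.4,1);d=np.round(d/k,3);r=np.round(r/k,3)
        n=max(np.linalg.norm(d)*.12/.0625,np.linalg.norm(r)*90/10.7)
        print(','.join(f'{v:g}' for v in [*d,*r]),f' rows>={n:.1f}')
        p=p+Q.apply(d*.12);Q=Q*R.from_rotvec(r*np.pi/2)
        if k==1: break
    print('--')
E
python3 plan.py .4365 -.283 .2 77.1 .4365 -.283 .1 77.1
```

```text
t 0.2 p [ 0.267  -0.6197  0.2307] j6 -0.29 y 113.3 w 0.0853
-0.999,0.837,0.107,0,-0,0.167  rows>=2.5
-0.7,0.999,0.1,0,-0,0.156  rows>=2.3
-0.221,0.577,0.051,0,-0,0.079  rows>=1.2
--
-0,-0,0.833,0,-0,0  rows>=1.6
--
```

```bash
python3 -m inch '[[1,-0.999,0.837,0.107,0,0,0.167],[1,-0.999,0.837,0.107,0,0,0.167],[1,-0.999,0.837,0.107,0,0,0.167],[1,-0.999,0.837,0.107,0,0,0.167]]' && python3 -m inch '[[1,-0.7,0.999,0.1,0,0,0.156],[1,-0.7,0.999,0.1,0,0,0.156],[1,-0.7,0.999,0.1,0,0,0.156],[1,-0.7,0.999,0.1,0,0,0.156]]' && python3 -m inch '[[1,-0.221,0.577,0.051,0,0,0.079],[1,-0.221,0.577,0.051,0,0,0.079],[1,-0.221,0.577,0.051,0,0,0.079]]'
cat > w.py <<'E'
import sys; from lib import *
n=sys.argv[1];p=[float(v) for v in sys.argv[2:5]];z=float(sys.argv[5]);f=sys.argv[6]
p[2]=np.radians(p[2]);c=cam('wrist');img=c['color'].copy()
q,s=edgefit(c,n,p,z,n not in('rd','drum','dome'),.01)
print(n,np.round(q[:2],4),'yaw',round(np.degrees(q[2]),1),round(s,1))
draw(c,img,n,q,z);cv2.imwrite(f'pics/{f}.png',img)
E
python3 w.py podium .4365 -.283 -12.9 0 w1; python3 plan.py .4365 -.283 .005 77.1
```

```text
time: 0.7
eef_pos: [0.3384, -0.4783, 0.2187]
tcp_rot: [-0.231, 3.133, 0.0]
force: [0.5, 0.1, -0.1]
grip_width: 0.0853
gripper_force: 0.0
time: 1.2
eef_pos: [0.404, -0.3485, 0.2065]
tcp_rot: [0.154, 3.138, 0.0]
force: [-0.6, 0.4, 0.1]
grip_width: 0.085
gripper_force: 0.0
time: 1.58
eef_pos: [0.4368, -0.2835, 0.2003]
tcp_rot: [-0.349, -3.122, 0.0]
force: [-0.2, -0.8, -0.4]
grip_width: 0.0855
gripper_force: 0.0
podium [ 0.4367 -0.283 ] yaw -13.6 -33.0
t 1.62 p [ 0.4365 -0.284   0.2004] j6 -1.6 y 77.2 w 0.0851
0.001,0.005,0.999,-0,-0,0.001  rows>=1.9
0.001,0.003,0.629,-0,-0,0  rows>=1.2
--
```

View pics/w1.png

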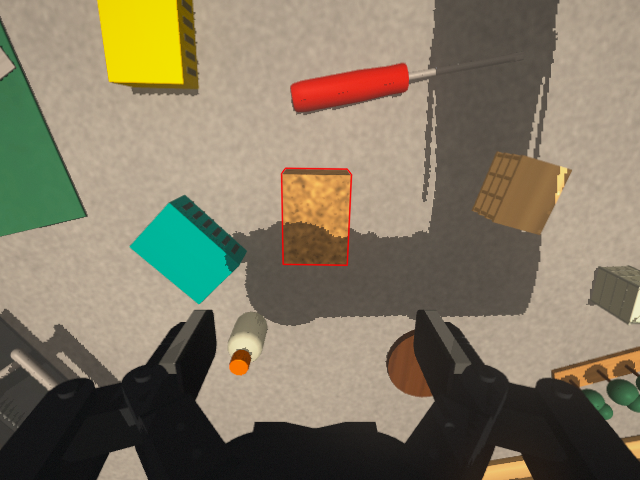

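The wrist picture shows the cork podium outlined at (316,217) between the open fingers, with the turquoise block (188,250) and the bottle (245,340) clear of them. I go down and grip.

```bash
python3 -m inch '[[1,0.001,0.008,0.999,0,0,0.008],[1,0.001,0.008,0.999,0,0,0.008],[1,0.001,0.008,0.999,0,0,0.008]]' >/dev/null && python3 -m inch '[[1,0.001,0.002,0.63,0,0,0],[1,0.001,0.002,0.63,0,0,0],[0.4,0.001,0.002,0.63,0,0,0],[0.4,0.001,0.002,0.63,0,0,0],[0.4,0.001,0.002,0.63,0,0,0]]' 40 && python3 -m inch '[[0.4,0,0,0,0,0,0],[0.4,0,0,0,0,0,0],[0.4,0,0,-0.5,0,0,0],[0.4,0,0,-0.999,0,0,0],[0.4,0,0,-0.999,0,0,0]]'; python3 plan.py .62 0.13 .13 100.9 .66 .1862 .13 100.9
```

```text
time: 2.62
eef_pos: [0.4383, -0.2826, 0.0072]
tcp_rot: [0.37, 3.116, -0.001]
force: [-0.4, 0.9, 8.3]
grip_width: 0.0597
gripper_force: 44.8
time: 3.25
eef_pos: [0.44, -0.2831, 0.1311]
tcp_rot: [0.369, 3.109, -0.003]
force: [0.8, 0.6, -2.0]
grip_width: 0.0593
gripper_force: 44.9
t 3.25 p [ 0.44   -0.2831  0.1311] j6 -1.61 y 76.5 w 0.0593
-0.176,0.999,0.004,-0.001,0.002,-0.073  rows>=1.9
-0.298,0.999,0.005,-0,0.002,-0.075  rows>=2.0
-0.431,0.999,0.004,-0.001,0.002,-0.079  rows>=2.1
-0.309,0.526,0.002,0,0.001,-0.044  rows>=1.2
--
-0.415,0.397,-0,0,0,-0  rows>=1.1
--
```

```bash
python3 -m inch '[[0.4,-0.176,0.999,0.004,0,0,-0.073],[0.4,-0.176,0.999,0.004,0,0,-0.073],[0.4,-0.176,0.999,0.004,0,0,-0.073]]' >/dev/null&& python3 -m inch '[[0.4,-0.298,0.999,0.005,0,0,-0.075],[0.4,-0.298,0.999,0.005,0,0,-0.075],[0.4,-0.298,0.999,0.005,0,0,-0.075]]' >/dev/null && python3 -m inch '[[0.4,-0.431,0.999,0.004,0,0,-0.079],[0.4,-0.431,0.999,0.004,0,0,-0.079],[0.4,-0.431,0.999,0.004,0,0,-0.079]]' >/dev/null && python3 -m inch '[[0.4,-0.309,0.526,0.002,0,0,-0.044],[0.4,-0.309,0.526,0.002,0,0,-0.044]]' >/dev/null && python3 -m inch '[[0.4,-0.415,0.397,0,0,0,0],[0.4,-0.415,0.397,0,0,0,0],[0.4,-0.415,0.397,0,0,0,0]]'
python3 plan.py .66 .1862 .13 100.9
cat > h.py <<'E'
# in-hand/placed check in scene and top cams: name x y yaw z ; fits x,y,yaw at fixed z
import sys; from lib import *
n=sys.argv[1];p=[float(v) for v in sys.argv[2:5]];z=float(sys.argv[5]);p[2]=np.radians(p[2])
for k in sys.argv[6:]:
    c=cam(k);q,s=edgefit(c,n,p,z,n not in('rd','drum','dome'),.008)
    print(k,n,np.round(q[:2],4),'yaw',round(np.degrees(q[2]),1),round(s,1))
    if 'wrist' in k:
        img=c['color'].copy();draw(c,img,n,q,z);draw(c,img,'sq',[.66,.1862,.1885],0);cv2.imwrite('pics/h_%s.png'%n,img)
E
python3 h.py podium .66 .186 10.9 .124 wrist scene
```

```text
time: 5.0
eef_pos: [0.6565, 0.1858, 0.1222]
tcp_rot: [0.294, -3.126, 0.001]
force: [-1.0, -1.7, -2.5]
grip_width: 0.0597
gripper_force: 44.8
t 5.0 p [0.6565 0.1858 0.1222] j6 -1.94 y 100.8 w 0.0597
-0.029,-0.003,-0.065,-0,-0.001,-0.002  rows>=0.1
--
wrist podium [0.6656 0.1905] yaw 11.2 -33.1
scene podium [0.6587 0.1824] yaw 13.7 -22.6
```

View pics/h_podium.png

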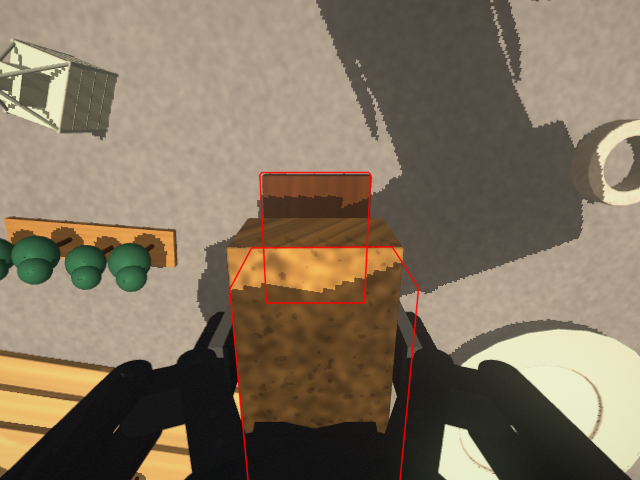

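The picture shows the podium held squarely. Its near face has its top edge corners at (228,247) and (402,247) and its bottom edge corners at (248,218) and (388,218). The footing outline (315,240) fits the plate. I work out the in-hand offset from those corners.

```bash
python3 - <<'E'
from lib import *
from scipy.optimize import brentq
c=cam('wrist');o=readout.get_obs();Q=R.from_rotvec(o['tcp_rot'])
print(c['fx'],o['eef_pos'])
for a,b in(((228,247),(402,247)),((248,218),(388,218))):
    z=brentq(lambda z:np.linalg.norm(back(c,a,z)-back(c,b,z))-.06,-.1,.3)
    A,B=back(c,a,z),back(c,b,z);m=(A+B)/2
    print('z',round(z,4),'tool-frame mid',np.round(Q.inv().apply(m-o['eef_pos']),4),'yaw',np.degrees(np.arctan2(*(A-B)[[1,0]])))
print(c['hand_eye'].round(3))
cv2.imwrite('pics/h_crop.png',cv2.resize(c['color'][200:320,200:440],None,fx=3,fy=3,interpolation=cv2.INTER_CUBIC))
E
```

```text
348.2386361761825 [0.65637136 0.1854221  0.12305996]
z 0.1515 tool-frame mid [ 0.0416 -0.0002 -0.0284] yaw -79.27971209300284
z 0.12 tool-frame mid [0.0438 0.0011 0.0031] yaw -79.28454954962882
[[-0.    -0.948 -0.318  0.081]
 [ 1.    -0.    -0.001 -0.   ]
 [ 0.001 -0.318  0.948 -0.142]
 [ 0.     0.     0.     1.   ]]
```

View pics/h_crop.png

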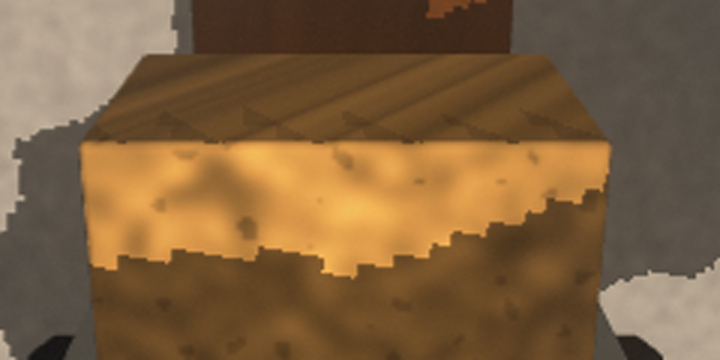

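```bash
python3 plan.py .6594 .1862 .03 100.8
```

```text
t 5.15 p [0.6564 0.1854 0.1231] j6 -1.94 y 100.7 w 0.0594
-0.026,0.002,0.775,-0,-0,-0.001  rows>=1.5
--
```

```bash
python3 -m inch '[[0.4,-0.026,0.002,0.4,0,0,0],[0.4,-0.026,0.002,0.775,0,0,0],[0.4,-0.026,0.002,0.775,0,0,0],[0.4,-0.026,0.002,0.775,0,0,0]]' ; python3 plan.py .6594 .1862 .019 100.8
```

```text
time: 5.65
eef_pos: [0.6611, 0.1876, 0.0319]
tcp_rot: [-0.296, 3.126, 0.0]
force: [-0.2, 0.4, -0.6]
grip_width: 0.0596
gripper_force: 44.7
t 5.65 p [0.6611 0.1876 0.0319] j6 -1.94 y 100.8 w 0.0596
0.016,-0.009,0.108,0,0.001,0  rows>=0.2
--
```

```bash
python3 -m inch '[[0.4,0.014,-0.009,0.108,0,0,0],[0.4,0.014,-0.009,0.108,0,0,0],[0.4,0.014,-0.009,0.108,0,0,0]]'; python3 -m inch '[[0.4,0,0,0,0,0,0]]'; python3 h.py podium .66 .186 10.8 .0115 scene top
```

```text
time: 6.02
eef_pos: [0.6587, 0.1865, 0.0175]
tcp_rot: [-0.296, 3.127, 0.0]
force: [0.2, 0.7, -1.0]
grip_width: 0.0596
gripper_force: 44.8
time: 6.15
eef_pos: [0.6587, 0.1865, 0.0174]
tcp_rot: [-0.296, 3.127, 0.0]
force: [-0.9, -0.7, 2.0]
grip_width: 0.0593
gripper_force: 44.9
scene podium [0.6558 0.1826] yaw 15.2 -17.8
top podium [0.6649 0.192 ] yaw 13.0 -26.2
```

```bash
python3 -m inch '[[0.4,-0.005,0,0.012,0,0,0],[0.4,-0.005,0,0.012,0,0,0]]'; python3 -m inch '[[0.4,0,0,0.012,0,0,0],[0.4,0,0,0.012,0,0,0]]'
```

```text
time: 6.5
eef_pos: [0.6587, 0.1864, 0.0173]
tcp_rot: [0.296, -3.127, 0.0]
force: [-8.5, -0.7, 13.3]
grip_width: 0.0593
gripper_force: 46.6
time: 6.75
eef_pos: [0.6588, 0.1865, 0.0172]
tcp_rot: [-0.297, 3.127, -0.0]
force: [-12.6, -1.4, 23.3]
grip_width: 0.0595
gripper_force: 47.8
```

```bash
python3 -m inch '[[0.4,0.005,0,-0.018,0,0,0],[0.4,0.005,0,-0.018,0,0,0],[1,0.005,0,-0.018,0,0,0],[1,0.005,0,-0.018,0,0,0],[1,0.005,0,-0.018,0,0,0]]' >/dev/null; python3 -m inch '[[1,0,0,0,0,0,0],[1,0,0,-0.4,0,0,0],[1,0,0,-0.999,0,0,0],[1,0,0,-0.999,0,0,0],[1,0,0,-0.999,0,0,0]]'; python3 -m inch '[[1,0,0,-0.6,0,0,0],[1,0,0,-0.6,0,0,0]]'; python3 w.py podium .659 .186 10.8 .01 w2;python3 h.py sq .6594 .1862 10.8 0 wrist; python3 plan.py .6 0 .2 70 .4554 -.0965 .2 61.7
```

```text
time: 8.0
eef_pos: [0.6589, 0.1867, 0.1371]
tcp_rot: [-0.295, 3.126, 0.002]
force: [-0.6, -0.1, -0.2]
grip_width: 0.0853
gripper_force: 0.0
time: 8.25
eef_pos: [0.6602, 0.1868, 0.2111]
tcp_rot: [-0.296, 3.123, 0.001]
force: [-0.9, 0.1, 0.5]
grip_width: 0.0853
gripper_force: 0.0
podium [0.6493 0.1844] yaw 10.7 -33.6
wrist sq [0.6614 0.1874] yaw 10.5 -39.0
t 8.35 p [0.6588 0.1866 0.2082] j6 -1.94 y 100.8 w 0.085
0.538,-0.999,0.047,0,0,0.238  rows>=2.2
0.059,-0.492,0.02,0,0,0.104  rows>=1.0
--
0.734,-0.999,-0.001,0,0,0.079  rows>=2.4
0.102,-0.183,-0,0.001,0,0.013  rows>=0.4
--
```

View pics/w2.png

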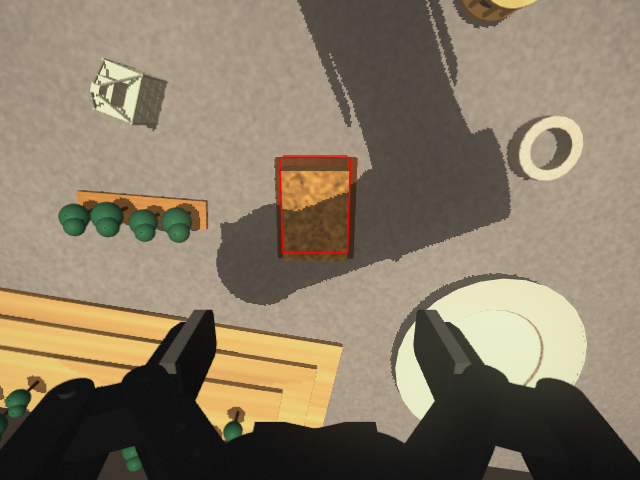

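The podium stands on the footing, square to it. The fitted outline caught the plate's edge, with the podium's top face at about (280–351, 170–254). I refit on the top face alone.

```bash
cat >> lib.py <<'E'
M.update(ptop=[box(.084,.06,0,.0002)],stop=[box(.06,.046,0,.0002)],ltop=[box(.04,.032,0,.0002)],sqtop=[box(.104,.08,0,.0002)],dtop=[cyl(.064,0,.0002)],rtop=[cyl(.09,0,.0002)])
E
for k in wrist top scene; do python3 h.py ptop .659 .1863 10.8 .05 $k; done; python3 h.py sq .6594 .1862 10.8 0 top scene
```

```text
wrist ptop [0.6577 0.1861] yaw 10.8 -37.5
top ptop [0.6574 0.1838] yaw 10.6 -35.2
scene ptop [0.6548 0.1882] yaw 13.5 -22.2
top sq [0.6595 0.1857] yaw 12.4 -36.4
scene sq [0.6578 0.1873] yaw 10.4 -33.3
```

```bash
python3 - <<'E'
from lib import *
c=cam('wrist')
for n,z in(('sqtop',.01),('ptop',.05)):
    for p0 in([.6594,.1862,.188],[.6585,.1862,.188]):
        q,s=edgefit(c,n,p0,z,True,.003);print(n,q.round(4),round(s,1))
o=readout.get_obs();print(o['eef_pos'])
img=c['color'].copy()
draw(c,img,'sqtop',[.6590,.1865,.1885],.01);draw(c,img,'ptop',[.6577,.1861,.1885],.05)
cv2.imwrite('pics/w3.png',cv2.resize(img[140:275,250:380],None,fx=4.4,fy=4.4,interpolation=cv2.INTER_CUBIC))
E
```

```text
sqtop [0.6603 0.1872 0.1884] -39.1
sqtop [0.6603 0.1872 0.1881] -39.1
ptop [0.6578 0.1861 0.1878] -37.4
ptop [0.6578 0.1861 0.1878] -37.4
[0.65808296 0.18615546 0.20639469]
```

View pics/w3.png

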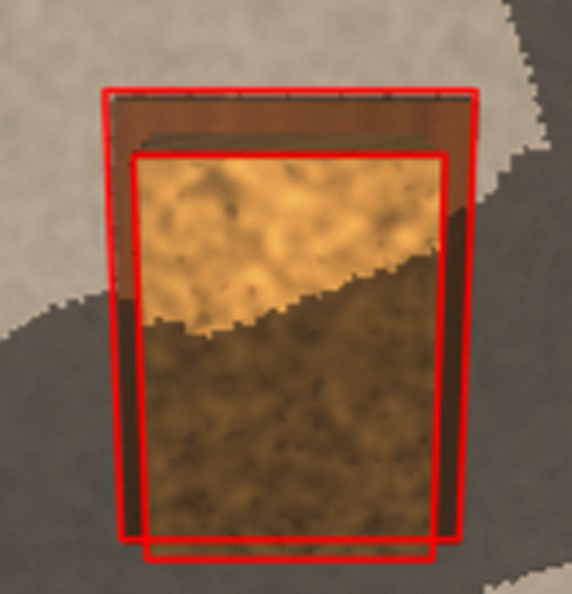

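```bash
python3 -m inch '[[1,0.538,-0.999,0.047,0,0,0.238],[1,0.538,-0.999,0.047,0,0,0.238],[1,0.538,-0.999,0.047,0,0,0.238]]' >/dev/null; python3 -m inch '[[1,0.059,-0.492,0.02,0,0,0.104],[1,0.059,-0.492,0.02,0,0,0.104]]' >/dev/null;  python3 -m inch '[[1,0.734,-0.999,0,0,0,0.079],[1,0.734,-0.999,0,0,0,0.079],[1,0.734,-0.999,0,0,0,0.079]]' >/dev/null; python3 -m inch '[[1,0.102,-0.183,0,0,0,0.013],[1,0.102,-0.183,0,0,0,0.013],[1,0.102,-0.183,0,0,0,0.013]]'; python3 w.py storeys .4552 -.0965 -28 0 w4; python3 h.py stop .4552 -.0965 -28 .045 wrist; python3 plan.py .4552 -.0965 .01 62
```

```text
time: 10.02
eef_pos: [0.456, -0.0964, 0.2002]
tcp_rot: [0.766, 3.046, 0.0]
force: [-1.0, 1.0, -0.6]
grip_width: 0.0855
gripper_force: 0.0
storeys [ 0.4552 -0.0955] yaw -28.2 -34.8
wrist stop [ 0.4554 -0.0956] yaw -28.1 -37.0
t 10.12 p [ 0.456  -0.0963  0.1999] j6 -2.28 y 61.8 w 0.0853
0.003,-0.003,0.999,-0,-0,-0.002  rows>=1.9
0.002,-0.001,0.584,-0,-0,-0  rows>=1.1
--
```

```bash
python3 -m inch '[[1,0.003,0,0.999,0,0,0],[1,0.003,0,0.999,0,0,0],[1,0.003,0,0.999,0,0,0]]' >/dev/null; python3 -m inch '[[1,0.002,0.001,0.59,0,0,0],[1,0.002,0.001,0.59,0,0,0],[1,0.002,0.001,0.59,0,0,0],[0.2,0.002,0.001,0.59,0,0,0],[0.2,0.002,0.001,0.59,0,0,0]]' 40; python3 -m inch '[[0.2,0,0,0,0,0,0],[0.2,0,0,0,0,0,0],[0.2,0,0,0,0,0,0]]'; python3 -m inch '[[0.2,0,0,-0.5,0,0,0],[0.2,0,0,-0.999,0,0,0],[0.2,0,0,-0.999,0,0,0]]'; python3 plan.py .60 0.08 .15 90 .6588 .1865 .15 100.8
```

```text
time: 11.12
eef_pos: [0.456, -0.0961, 0.0112]
tcp_rot: [0.766, 3.044, 0.002]
force: [0.2, -0.9, 0.1]
grip_width: 0.0515
gripper_force: 0.0
time: 11.5
eef_pos: [0.4558, -0.0961, 0.0111]
tcp_rot: [0.766, 3.044, 0.001]
force: [-1.8, 1.6, 11.3]
grip_width: 0.0452
gripper_force: 40.1
time: 11.88
eef_pos: [0.4579, -0.096, 0.1347]
tcp_rot: [0.764, 3.038, 0.006]
force: [1.3, -0.4, -0.6]
grip_width: 0.0457
gripper_force: 42.2
t 11.88 p [ 0.4579 -0.096   0.1347] j6 -2.28 y 61.8 w 0.0457
-0.189,0.999,-0.061,0.001,0.003,-0.169  rows>=2.0
-0.38,0.781,-0.055,0.001,0.003,-0.145  rows>=1.7
--
-0.491,0.888,0,0,0,-0.12  rows>=1.9
--
```

```bash
python3 -m inch '[[0.2,-0.189,0.999,-0.061,0,0,-0.169],[0.2,-0.189,0.999,-0.061,0,0,-0.169],[0.2,-0.189,0.999,-0.061,0,0,-0.169]]' >/dev/null; python3 -m inch '[[0.2,-0.38,0.781,-0.055,0,0,-0.145],[0.2,-0.38,0.781,-0.055,0,0,-0.145],[0.2,-0.38,0.781,-0.055,0,0,-0.145]]' >/dev/null; python3 -m inch '[[0.2,-0.491,0.888,0,0,0,-0.12],[0.2,-0.491,0.888,0,0,0,-0.12],[0.2,-0.491,0.888,0,0,0,-0.12],[0.2,-0.491,0.888,0,0,0,-0.12]]'; python3 plan.py .6588 .1865 .075 100.8
```

```text
time: 13.12
eef_pos: [0.6548, 0.1852, 0.1423]
tcp_rot: [0.294, -3.126, 0.001]
force: [-0.4, -0.3, -0.8]
grip_width: 0.0455
gripper_force: 42.1
t 13.12 p [0.6548 0.1852 0.1423] j6 -1.94 y 100.8 w 0.0455
-0.036,0.005,0.561,-0,-0.001,-0  rows>=1.1
--
```

```bash
python3 -m inch '[[0.2,-0.036,0.005,0.3,0,0,0],[0.2,-0.036,0.005,0.561,0,0,0],[0.2,-0.036,0.005,0.561,0,0,0],[0.2,-0.036,0.005,0.561,0,0,0]]'; python3 plan.py .6588 .1865 .0625 100.8; python3 - <<'E'
from lib import *
c=cam('wrist');img=c['color']
cv2.imwrite('pics/w5.png',cv2.resize(img[180:400,200:440],None,fx=2.7,fy=2.7,interpolation=cv2.INTER_CUBIC))
E
```

```text
time: 13.62
eef_pos: [0.6606, 0.1868, 0.0775]
tcp_rot: [-0.295, 3.126, 0.0]
force: [-0.5, 0.2, -0.6]
grip_width: 0.0457
gripper_force: 42.1
t 13.62 p [0.6606 0.1868 0.0775] j6 -1.94 y 100.8 w 0.0457
0.015,0,0.125,-0,0.001,-0  rows>=0.2
--
```

View pics/w5.png

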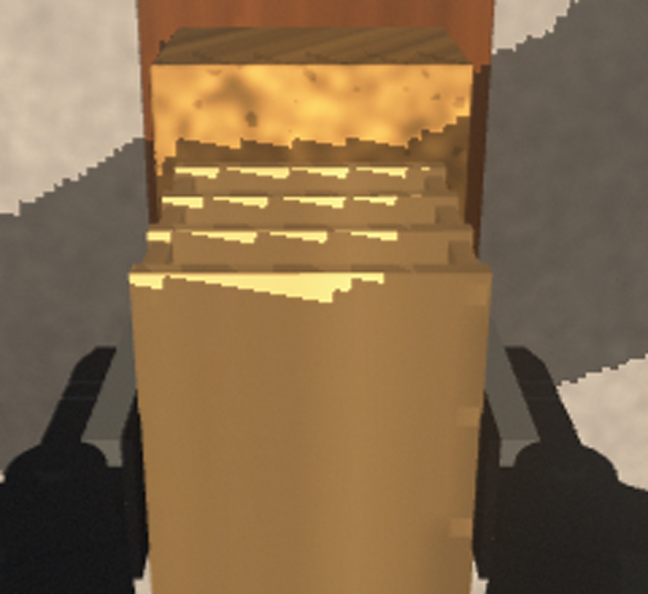

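The storeys (centre column 310) hang over the podium (centre column 312), aligned sideways. I lower them onto it.

```bash
python3 -m inch '[[0.2,0.015,0,0.12,0,0,0],[0.2,0.015,0,0.12,0,0,0],[0.2,0.015,0,0.12,0,0,0]]'; python3 -m inch '[[0.2,0,0,0.012,0,0,0],[0.2,0,0,0.012,0,0,0]]'; python3 plan.py .6588 .1865 .061 100.8
```

```text
time: 14.05
eef_pos: [0.658, 0.1871, 0.0614]
tcp_rot: [0.296, -3.127, 0.0]
force: [0.4, 0.6, -0.6]
grip_width: 0.0453
gripper_force: 42.2
time: 14.3
eef_pos: [0.6582, 0.1871, 0.0611]
tcp_rot: [-0.296, 3.128, -0.0]
force: [-3.9, -0.1, 5.9]
grip_width: 0.0453
gripper_force: 43.2
t 14.3 p [0.6582 0.1871 0.0611] j6 -1.94 y 100.8 w 0.0453
-0.004,-0.006,0.001,-0,0,0  rows>=0.0
--
```

```bash
python3 -m inch '[[0.2,0,0,-0.006,0,0,0],[0.7,0,0,-0.006,0,0,0],[1,0,0,-0.006,0,0,0],[1,0,0,-0.006,0,0,0],[1,0,0,-0.3,0,0,0]]' >/dev/null; python3 -m inch '[[1,0,0,-0.4,0,0,0],[1,0,0,-0.999,0,0,0],[1,0,0,-0.999,0,0,0],[1,0,0,-0.999,0,0,0]]'; python3 h.py stop .6585 .1868 10.8 .095 wrist; python3 h.py ptop .6585 .1868 10.8 .05 wrist;  python3 plan.py .588 .0095 .2 84.2
```

```text
time: 15.42
eef_pos: [0.6585, 0.1874, 0.2168]
tcp_rot: [-0.295, 3.126, 0.002]
force: [0.4, 0.7, -0.3]
grip_width: 0.0852
gripper_force: 0.0
wrist stop [0.6574 0.187 ] yaw 10.7 -38.4
wrist ptop [0.6583 0.186 ] yaw 10.7 -34.7
t 15.53 p [0.6576 0.1869 0.2143] j6 -1.94 y 100.8 w 0.0853
0.629,-0.999,0.09,-0,-0.001,0.137  rows>=2.3
0.138,-0.383,0.031,-0,-0,0.047  rows>=0.8
--
```

```bash
python3 -m inch '[[1,0.629,-0.999,0.09,0,0,0.137],[1,0.629,-0.999,0.09,0,0,0.137],[1,0.629,-0.999,0.09,0,0,0.137]]' >/dev/null; python3 -m inch '[[1,0.138,-0.383,0.031,0,0,0.047],[1,0.138,-0.383,0.031,0,0,0.047],[1,0.138,-0.383,0.031,0,0,0.047]]'; python3 w.py lantern .588 .0095 -5.8 0 w6; python3 plan.py .588 .0095 .018 84.2
```

```text
time: 16.27
eef_pos: [0.5889, 0.0098, 0.2006]
tcp_rot: [-0.158, -3.136, 0.001]
force: [0.2, 0.4, -0.9]
grip_width: 0.0857
gripper_force: 0.0
lantern [0.585  0.0104] yaw -11.4 -38.0
t 16.32 p [0.5891 0.0102 0.2007] j6 -2.02 y 84.3 w 0.0857
0.005,-0.004,0.999,-0,-0,0.001  rows>=1.9
0.002,-0.002,0.524,-0,-0.001,-0  rows>=1.0
--
```

View pics/w6.png

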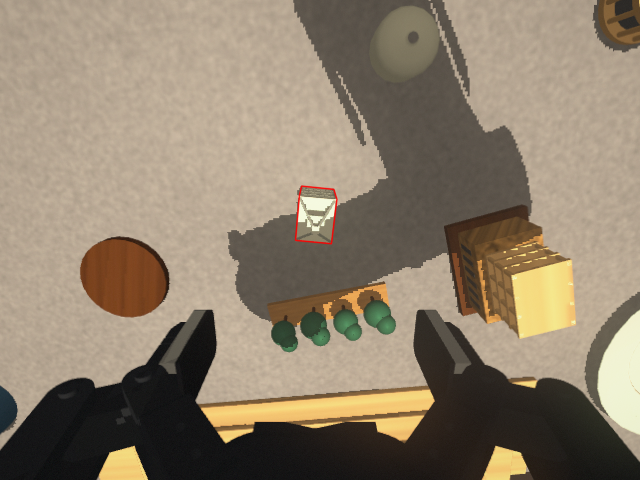

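The lantern is outlined at (316,215), turned −11.4°, and the trees (330,325) are clear of the fingers' path.

```bash
python3 plan.py .5855 .0104 .08 78.7 .5855 .0104 .018 78.7
```

```text
t 16.32 p [0.5891 0.0102 0.2007] j6 -2.02 y 84.3 w 0.0857
0.029,-0.001,0.999,-0,-0,0.062  rows>=1.9
0,-0,0.007,-0,-0,0  rows>=0.0
--
-0,0,0.517,-0,-0,0  rows>=1.0
--
```

```bash
python3 -m inch '[[1,0.029,0,0.5,0,0,0.062],[1,0.029,0,0.999,0,0,0.062],[1,0.029,0,0.999,0,0,0.062],[1,0.029,0,0.999,0,0,0.062]]'; python3 -m inch '[[1,0,0,0.51,0,0,0],[1,0,0,0.51,0,0,0],[1,0,0,0.51,0,0,0],[0.1,0,0,0.51,0,0,0],[0.1,0,0,0.51,0,0,0]]' 35; python3 -m inch '[[0.1,0,0,0,0,0,0],[0.1,0,0,0,0,0,0],[0.1,0,0,0,0,0,0],[0.1,0,0,0,0,0,0]]'; python3 -m inch '[[0.1,0,0,-0.5,0,0,0],[0.1,0,0,-0.999,0,0,0],[0.1,0,0,-0.999,0,0,0]]';python3 -m inch '[[0.1,0,0,-0.4,0,0,0],[0.1,0,0,-0.4,0,0,0]]'; python3 plan.py .6585 .1868 .18 100.8
```

```text
time: 16.82
eef_pos: [0.587, 0.0108, 0.0832]
tcp_rot: [0.308, 3.125, -0.0]
force: [-0.7, -0.3, 1.5]
grip_width: 0.0852
gripper_force: 0.0
time: 17.45
eef_pos: [0.5865, 0.0104, 0.0222]
tcp_rot: [0.31, 3.124, 0.002]
force: [-0.1, -0.0, 0.2]
grip_width: 0.0516
gripper_force: 0.0
time: 17.95
eef_pos: [0.586, 0.0102, 0.0214]
tcp_rot: [0.31, 3.125, 0.0]
force: [-2.1, 1.0, 6.6]
grip_width: 0.0313
gripper_force: 35.4
time: 18.32
eef_pos: [0.5885, 0.0108, 0.1457]
tcp_rot: [0.308, 3.117, 0.005]
force: [1.1, -0.0, -2.0]
grip_width: 0.0315
gripper_force: 35.3
time: 18.58
eef_pos: [0.5872, 0.0104, 0.1914]
tcp_rot: [0.309, 3.121, 0.003]
force: [0.1, 0.5, -1.6]
grip_width: 0.0317
gripper_force: 35.2
t 18.57 p [0.5872 0.0104 0.1914] j6 -2.12 y 78.7 w 0.0317
-0.188,0.999,0.064,0,0.002,-0.158  rows>=2.0
-0.24,0.516,0.036,0.001,0.002,-0.088  rows>=1.1
--
```

```bash
python3 -m inch '[[0.1,-0.188,0.999,0.04,0,0,-0.158],[0.1,-0.188,0.999,0.04,0,0,-0.158],[0.1,-0.188,0.999,0.04,0,0,-0.158]]' >/dev/null; python3 -m inch '[[0.1,-0.25,0.516,0,0,0,-0.088],[0.1,-0.25,0.516,0,0,0,-0.088],[0.1,-0.25,0.516,0,0,0,-0.088]]' >/dev/null; python3 -m inch '[[0.1,0,0,0,0,0,0]]'; python3 plan.py .6588 .1868 .13 100.8
```

```text
time: 19.45
eef_pos: [0.6574, 0.1854, 0.183]
tcp_rot: [0.293, -3.127, 0.0]
force: [0.6, -0.5, 0.2]
grip_width: 0.0316
gripper_force: 35.4
t 19.45 p [0.6574 0.1854 0.183 ] j6 -1.94 y 100.7 w 0.0316
-0.014,0.009,0.442,-0,-0.001,-0.001  rows>=0.8
--
```

```bash
python3 -m inch '[[0.1,-0.008,0.009,0.2,0,0,-0.001],[0.1,-0.008,0.009,0.442,0,0,-0.001],[0.1,-0.008,0.009,0.442,0,0,-0.001],[0.1,-0.008,0.009,0.442,0,0,-0.001]]'; python3 plan.py .6588 .1868 .118 100.8;  python3 - <<'E'
from lib import *
c=cam('wrist');img=c['color']
cv2.imwrite('pics/w7.png',cv2.resize(img[180:400,200:440],None,fx=2.7,fy=2.7,interpolation=cv2.INTER_CUBIC))
E
```

```text
time: 19.95
eef_pos: [0.6593, 0.1873, 0.1318]
tcp_rot: [-0.297, 3.126, 0.0]
force: [0.2, -0.8, -0.8]
grip_width: 0.0314
gripper_force: 35.4
t 19.95 p [0.6593 0.1873 0.1318] j6 -1.94 y 100.9 w 0.0314
0.005,-0.004,0.115,-0,0.001,0.001  rows>=0.2
--
```

View pics/w7.png

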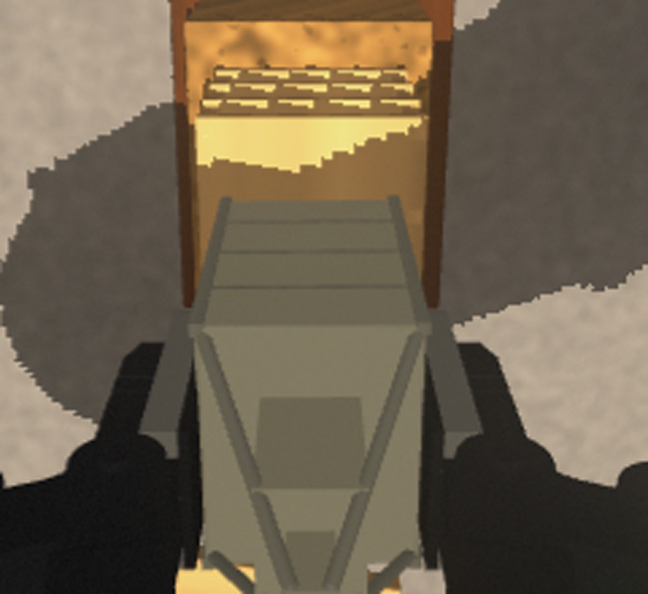

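The lantern (centre column about 310) hangs centred over the storeys (196–424, centre 310). I lower it.

```bash
python3 -m inch '[[0.1,0,-0.003,0.11,0,0,0],[0.1,0,-0.003,0.11,0,0,0],[0.1,0,-0.003,0.11,0,0,0]]'; python3 -m inch '[[0.1,0,0,0.012,0,0,0],[0.1,0,0,0.012,0,0,0]]'; python3 plan.py .6588 .1868 .116 100.8
```

```text
time: 20.38
eef_pos: [0.6586, 0.1874, 0.1171]
tcp_rot: [0.298, -3.127, 0.0]
force: [0.6, 0.2, -1.6]
grip_width: 0.0316
gripper_force: 35.5
time: 20.62
eef_pos: [0.659, 0.1875, 0.1164]
tcp_rot: [-0.298, 3.127, 0.0]
force: [-2.0, 0.7, 4.8]
grip_width: 0.0317
gripper_force: 35.9
t 20.62 p [0.659  0.1875 0.1164] j6 -1.94 y 100.9 w 0.0317
0.002,-0.005,0.004,-0,0,0.001  rows>=0.0
--
```

```bash
python3 -m inch '[[0.1,0,0,-0.004,0,0,0],[0.5,0,0,-0.004,0,0,0],[1,0,0,-0.004,0,0,0],[1,0,0,-0.004,0,0,0],[1,0,0,-0.004,0,0,0]]' >/dev/null; python3 -m inch '[[1,0,0,-0.3,0,0,0],[1,0,0,-0.7,0,0,0],[1,0,0,-0.999,0,0,0],[1,0,0,-0.999,0,0,0]]'>/dev/null; python3 -m inch '[[1,0,0,-0.3,0,0,0],[1,0,0,-0.3,0,0,0],[1,0,0,-0.3,0,0,0]]'; python3 h.py lantern .6585 .187 10.8 .095 wrist; python3 h.py stop .6585 .187 10.8 .095 wrist; python3 plan.py .4348 .298 .27 100.8 .4348 .298 .2 100.8
```

```text
time: 22.12
eef_pos: [0.6584, 0.1874, 0.2711]
tcp_rot: [0.298, -3.126, -0.0]
force: [-0.6, -0.0, -0.6]
grip_width: 0.0854
gripper_force: 0.0
wrist lantern [0.6576 0.1868] yaw 11.9 -32.2
wrist stop [0.6583 0.1869] yaw 10.8 -33.2
t 22.23 p [0.6582 0.1873 0.2706] j6 -1.94 y 100.9 w 0.0854
0.999,0.76,0.005,-0,-0.001,0.001  rows>=2.4
0.656,0.497,0.002,-0,-0,-0  rows>=1.6
--
-0,-0,0.584,-0,-0,-0  rows>=1.1
--
```

View pics/h_lantern.png

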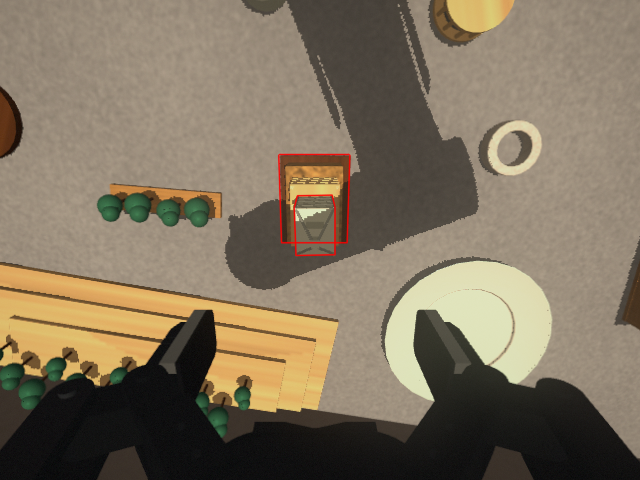

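The tower stands square: the lantern (315,225) is centred on the storeys, within about 1 mm. Next is the drum.

```bash
python3 -m inch '[[1,0.999,0.76,0,0,0,0],[1,0.999,0.76,0,0,0,0],[1,0.999,0.76,0,0,0,0],[1,0.999,0.76,0,0,0,0]]' >/dev/null; python3 -m inch '[[1,0.656,0.497,0,0,0,0],[1,0.656,0.497,0,0,0,0],[1,0.656,0.497,0,0,0,0]]' >/dev/null; python3 -m inch '[[1,0,0,0.584,0,0,0],[1,0,0,0.584,0,0,0],[1,0,0,0.584,0,0,0]]'; python3 w.py drum .4348 .298 0 0 w8; python3 h.py dtop .4348 .298 0 .04 wrist; python3 plan.py .4348 .298 .09 100.8 .4348 .298 .006 100.8
```

```text
time: 23.48
eef_pos: [0.4363, 0.2977, 0.2024]
tcp_rot: [0.297, -3.127, 0.003]
force: [1.0, 0.8, 0.7]
grip_width: 0.0855
gripper_force: 0.0
drum [0.4355 0.2995] yaw 3.4 -27.1
wrist dtop [0.4354 0.2995] yaw -4.2 -22.3
t 23.57 p [0.4366 0.2986 0.2038] j6 -2.35 y 100.9 w 0.0856
0.018,-0.003,0.948,0.001,0.001,0.001  rows>=1.8
--
-0,0.001,0.7,-0,0,-0  rows>=1.3
--
```

```bash
python3 -m inch '[[1,0.009,0.008,0.5,0,0,0],[1,0.009,0.008,0.948,0,0,0],[1,0.009,0.008,0.948,0,0,0],[1,0.009,0.008,0.948,0,0,0]]'; python3 plan.py .4354 .2993 .006 100.8
```

```text
time: 24.08
eef_pos: [0.4355, 0.3002, 0.0908]
tcp_rot: [-0.299, 3.125, 0.003]
force: [0.9, 0.8, -0.3]
grip_width: 0.0857
gripper_force: 0.0
t 24.07 p [0.4355 0.3002 0.0908] j6 -2.36 y 100.9 w 0.0857
0.004,-0.008,0.707,0.001,0.002,0.001  rows>=1.4
--
```

```bash
python3 -m inch '[[1,0.003,-0.005,0.71,0,0,0],[1,0.003,-0.005,0.71,0,0,0],[1,0.003,-0.005,0.71,0,0,0],[0.5,0.003,-0.005,0.71,0,0,0],[0.5,0.003,-0.005,0.71,0,0,0]]' 40 >/dev/null; python3 -m inch '[[0.5,0,0,0,0,0,0],[0.5,0,0,0,0,0,0]]'; python3 -m inch '[[0.5,0,0,-0.5,0,0,0],[0.5,0,0,-0.999,0,0,0],[0.5,0,0,-0.999,0,0,0]]';python3 -m inch '[[0.5,0,0,0,0,0,0]]'; python3 plan.py .6387 -.1987 .12 100.8
```

```text
time: 24.95
eef_pos: [0.4351, 0.2999, 0.0058]
tcp_rot: [-0.299, 3.124, 0.005]
force: [-0.7, 0.0, 6.2]
grip_width: 0.0629
gripper_force: 42.6
time: 25.32
eef_pos: [0.4364, 0.3012, 0.13]
tcp_rot: [-0.299, 3.118, 0.014]
force: [-0.5, -0.6, -1.8]
grip_width: 0.063
gripper_force: 45.2
time: 25.45
eef_pos: [0.4337, 0.2983, 0.1243]
tcp_rot: [-0.298, 3.126, 0.004]
force: [0.4, -0.3, -2.2]
grip_width: 0.063
gripper_force: 45.2
t 25.45 p [0.4337 0.2983 0.1243] j6 -2.36 y 100.9 w 0.063
-0.204,-0.999,0.006,0,0,0  rows>=2.0
-0.204,-0.999,0.007,0,0,0  rows>=2.0
-0.204,-0.999,0.006,0.001,0,0  rows>=2.0
-0.204,-0.999,0.008,0,0.001,0.001  rows>=2.0
-0.08,-0.394,0.003,0,0,-0  rows>=0.8
--
```

```bash
python3 -m inch '[[0.5,-0.204,-0.999,0,0,0,0],[0.5,-0.204,-0.999,0,0,0,0],[0.5,-0.204,-0.999,0,0,0,0]]' >/dev/null; python3 -m inch '[[0.5,-0.204,-0.999,0,0,0,0],[0.5,-0.204,-0.999,0,0,0,0],[0.5,-0.204,-0.999,0,0,0,0]]' >/dev/null; python3 -m inch '[[0.5,-0.204,-0.999,0,0,0,0],[0.5,-0.204,-0.999,0,0,0,0],[0.5,-0.204,-0.999,0,0,0,0]]' >/dev/null; python3 -m inch '[[0.5,-0.204,-0.999,0,0,0,0],[0.5,-0.204,-0.999,0,0,0,0],[0.5,-0.204,-0.999,0,0,0,0]]' >/dev/null; python3 -m inch '[[0.5,-0.08,-0.394,0,0,0,0],[0.5,-0.08,-0.394,0,0,0,0],[0.5,-0.08,-0.394,0,0,0,0]]'; python3 -m inch '[[0.5,0,0,0,0,0,0]]' >/dev/null; python3 plan.py .6387 -.1987 .03 100.8
```

```text
time: 27.32
eef_pos: [0.6384, -0.1973, 0.1221]
tcp_rot: [0.299, -3.126, -0.001]
force: [0.3, 0.3, -1.4]
grip_width: 0.0631
gripper_force: 45.4
t 27.45 p [ 0.6386 -0.1972  0.1228] j6 -1.37 y 101.0 w 0.0632
0.001,-0.012,0.773,0,-0,0.002  rows>=1.5
--
```

```bash
python3 -m inch '[[0.5,-0.006,-0.007,0.4,0,0,0],[0.5,-0.006,-0.007,0.773,0,0,0],[0.5,-0.006,-0.007,0.773,0,0,0],[0.5,-0.006,-0.007,0.773,0,0,0]]';python3 -m inch '[[0.5,0,0,0,0,0,0]]' >/dev/null; python3 plan.py .6393 -.198 .018 101;  python3 - <<'E'
from lib import *
c=cam('wrist');img=c['color'].copy();draw(c,img,'rtop',[.6393,-.198,0],.01)
cv2.imwrite('pics/w9.png',cv2.resize(img[150:370,180:460],None,fx=2.7,fy=2.7,interpolation=cv2.INTER_CUBIC))
E
```

```text
time: 27.95
eef_pos: [0.641, -0.1992, 0.032]
tcp_rot: [-0.3, 3.125, -0.001]
force: [-0.0, 0.3, -0.8]
grip_width: 0.0632
gripper_force: 45.4
t 28.07 p [ 0.6414 -0.1994  0.0327] j6 -1.37 y 100.9 w 0.0629
0.015,0.015,0.123,-0.001,0.002,-0.001  rows>=0.2
--
```

View pics/w9.png

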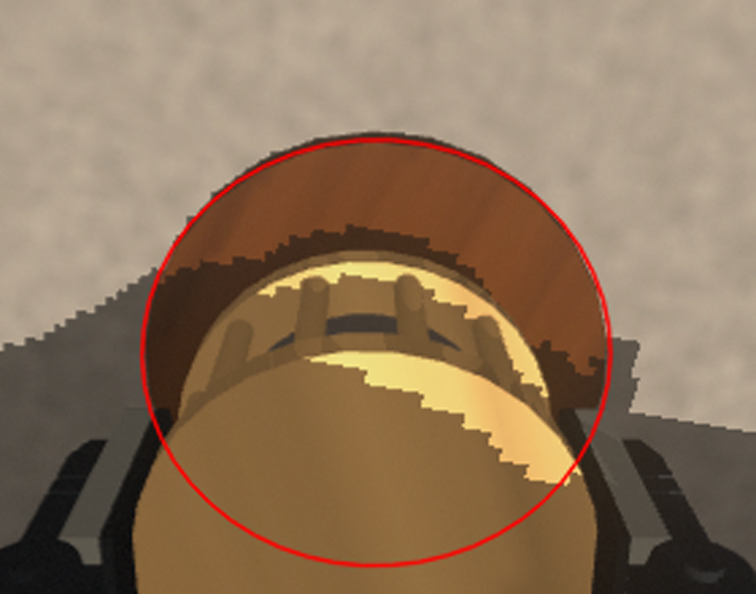

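The plate outline (.6393, −.198) fits well. The drum sits about 9 px (1.8 mm) left of the plate centre column 375, which matches the planned correction.

```bash
python3 -m inch '[[0.5,0.013,0.015,0.11,0,0,0],[0.5,0.013,0.015,0.11,0,0,0],[0.5,0.013,0.015,0.11,0,0,0]]';python3 -m inch '[[0.5,0,0,0,0,0,0]]';python3 plan.py .6393 -.198 .016 101
```

```text
time: 28.5
eef_pos: [0.6376, -0.1981, 0.0168]
tcp_rot: [0.298, -3.127, -0.0]
force: [-0.6, -1.3, -1.3]
grip_width: 0.0628
gripper_force: 45.4
time: 28.62
eef_pos: [0.6378, -0.1981, 0.0169]
tcp_rot: [0.298, -3.127, -0.0]
force: [0.4, -0.6, -0.4]
grip_width: 0.0628
gripper_force: 45.4
t 28.62 p [ 0.6378 -0.1981  0.0169] j6 -1.37 y 100.9 w 0.0628
-0.013,-0.001,0.008,0,-0,-0.001  rows>=0.0
--
```

```bash
python3 -m inch '[[0.5,-0.012,0,0,0,0,0],[0.5,-0.012,0,0.01,0,0,0],[0.5,-0.012,0,0.01,0,0,0]]';python3 -m inch '[[0.5,0,0,0.01,0,0,0],[0.5,0,0,0.01,0,0,0]]'
```

```text
time: 29.0
eef_pos: [0.6396, -0.1978, 0.016]
tcp_rot: [-0.298, 3.127, -0.0]
force: [1.0, 0.8, 0.5]
grip_width: 0.0629
gripper_force: 45.5
time: 29.25
eef_pos: [0.6396, -0.1979, 0.0159]
tcp_rot: [-0.299, 3.127, -0.001]
force: [-2.7, 0.7, 8.8]
grip_width: 0.0632
gripper_force: 46.6
```

```bash
python3 -m inch '[[0.5,0,0,-0.006,0,0,0],[0.8,0,0,-0.006,0,0,0],[1,0,0,-0.006,0,0,0],[1,0,0,-0.006,0,0,0],[1,0,0,-0.006,0,0,0]]' >/dev/null; python3 -m inch '[[1,0,0,-0.3,0,0,0],[1,0,0,-0.8,0,0,0],[1,0,0,-0.999,0,0,0],[1,0,0,-0.999,0,0,0]]'>/dev/null; python3 -m inch '[[1,0,0,-0.6,0,0,0],[1,0,0,-0.6,0,0,0],[1,0,0,-0.6,0,0,0]]'; python3 h.py dtop .6393 -.198 0 .05 wrist; python3 h.py rtop .6393 -.198 0 .01 wrist;  python3 plan.py .456 .094 .2 100.8
```

```text
time: 30.75
eef_pos: [0.6394, -0.1977, 0.2072]
tcp_rot: [-0.298, 3.127, 0.0]
force: [0.3, 0.7, -0.8]
grip_width: 0.0855
gripper_force: 0.0
wrist dtop [ 0.6399 -0.1983] yaw -8.5 -47.5
wrist rtop [ 0.6394 -0.1982] yaw 15.5 -43.9
t 30.85 p [ 0.6384 -0.1976  0.2053] j6 -1.37 y 100.9 w 0.0855
0.387,0.999,0.018,0,-0.001,0  rows>=2.1
0.386,0.999,0.018,0,-0,0  rows>=2.1
0.261,0.675,0.012,0.001,-0.001,0.001  rows>=1.4
--
```

```bash
python3 -m inch '[[1,0.387,0.999,0.018,0,0,0],[1,0.387,0.999,0.018,0,0,0],[1,0.387,0.999,0.018,0,0,0]]' >/dev/null; python3 -m inch '[[1,0.386,0.999,0.018,0,0,0],[1,0.386,0.999,0.018,0,0,0],[1,0.386,0.999,0.018,0,0,0]]' >/dev/null; python3 -m inch '[[1,0.261,0.675,0.012,0,0,0],[1,0.261,0.675,0.012,0,0,0],[1,0.261,0.675,0.012,0,0,0]]'; python3 h.py dome .456 .094 0 0 wrist top scene; python3 plan.py .456 .094 .08 100.8
```

```text
time: 31.98
eef_pos: [0.4565, 0.0942, 0.2008]
tcp_rot: [0.301, -3.126, 0.001]
force: [-0.3, 0.2, -0.6]
grip_width: 0.0854
gripper_force: 0.0
wrist dome [0.452  0.0962] yaw 0.5 -24.9
top dome [0.4503 0.0942] yaw 1.2 -29.2
scene dome [0.4513 0.0968] yaw -2.2 -28.7
t 32.12 p [0.4573 0.093  0.2009] j6 -2.01 y 100.9 w 0.0854
0.008,0.011,0.999,-0,-0.001,0.001  rows>=1.9
0,-0,0.009,-0,0,-0  rows>=0.0
--
```

View pics/h_dome.png

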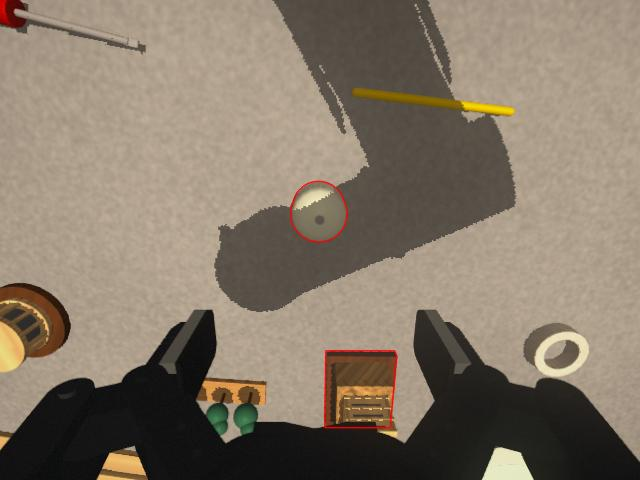

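The dome is outlined well at (319,211), world (.4515, .096), and nothing is near it.

```bash
python3 plan.py .4516 .096 .085 100.9; python3 -m inch '[[1,0.042,0.033,0.5,0,0,0],[1,0.042,0.033,0.965,0,0,0],[1,0.042,0.033,0.965,0,0,0],[1,0.042,0.033,0.965,0,0,0]]'; python3 plan.py .4516 .096 .005 100.9
```

```text
t 32.12 p [0.4573 0.093  0.2009] j6 -2.01 y 100.9 w 0.0854
0.041,0.034,0.966,-0,-0.001,-0.001  rows>=1.9
--
time: 32.62
eef_pos: [0.4526, 0.0966, 0.087]
tcp_rot: [-0.297, 3.126, -0.0]
force: [-0.2, 0.8, 1.0]
grip_width: 0.0855
gripper_force: 0.0
t 32.62 p [0.4526 0.0966 0.087 ] j6 -2.02 y 100.9 w 0.0855
0.01,-0.003,0.684,-0,0.001,-0  rows>=1.3
--
```

```bash
python3 -m inch '[[1,0.007,-0.003,0.684,0,0,0],[1,0.007,-0.003,0.684,0,0,0],[1,0.007,-0.003,0.684,0,0,0],[0.3,0.007,-0.003,0.684,0,0,0],[0.3,0.007,-0.003,0.684,0,0,0]]' 30 >/dev/null; python3 -m inch '[[0.3,0,0,0,0,0,0],[0.3,0,0,0,0,0,0],[0.3,0,0,0,0,0,0]]'; python3 -m inch '[[0.3,0,0,-0.5,0,0,0],[0.3,0,0,-0.999,0,0,0],[0.3,0,0,-0.999,0,0,0]]' >/dev/null;python3 -m inch '[[0.3,0,0,-0.2,0,0,0],[0.3,0,0,-0.2,0,0,0]]'; python3 plan.py .6394 -.198 .15 100.9
```

```text
time: 33.62
eef_pos: [0.4517, 0.097, 0.0055]
tcp_rot: [-0.299, 3.124, 0.002]
force: [-2.0, 0.6, 10.5]
grip_width: 0.0508
gripper_force: 29.5
time: 34.25
eef_pos: [0.4511, 0.0966, 0.1491]
tcp_rot: [-0.298, 3.124, 0.003]
force: [0.3, -0.4, -1.4]
grip_width: 0.051
gripper_force: 32.4
t 34.25 p [0.4511 0.0966 0.1491] j6 -2.02 y 100.9 w 0.051
-0.397,-0.999,-0.003,0,0.001,-0  rows>=2.1
-0.397,-0.999,-0.003,0.001,0.001,-0  rows>=2.1
-0.283,-0.71,-0.002,-0,0,-0  rows>=1.5
--
```

```bash
python3 -m inch '[[0.3,-0.397,-0.999,0,0,0,0],[0.3,-0.397,-0.999,0,0,0,0],[0.3,-0.397,-0.999,0,0,0,0]]' >/dev/null; python3 -m inch '[[0.3,-0.397,-0.999,0,0,0,0],[0.3,-0.397,-0.999,0,0,0,0],[0.3,-0.397,-0.999,0,0,0,0]]' >/dev/null; python3 -m inch '[[0.3,-0.283,-0.71,0,0,0,0],[0.3,-0.283,-0.71,0,0,0,0],[0.3,-0.283,-0.71,0,0,0,0]]' >/dev/null; python3 -m inch '[[0.3,0,0,0,0,0,0]]'; python3 plan.py .6396 -.198 .065 100.9
```

```text
time: 35.5
eef_pos: [0.6378, -0.1975, 0.1466]
tcp_rot: [0.298, -3.126, -0.001]
force: [-0.2, 0.3, -0.9]
grip_width: 0.0507
gripper_force: 32.4
t 35.5 p [ 0.6378 -0.1975  0.1466] j6 -1.37 y 100.9 w 0.0507
-0.015,-0.008,0.68,0.001,-0.001,0  rows>=1.3
--
```

```bash
python3 -m inch '[[0.3,-0.012,-0.004,0.4,0,0,0],[0.3,-0.012,-0.004,0.68,0,0,0],[0.3,-0.012,-0.004,0.68,0,0,0],[0.3,-0.012,-0.004,0.68,0,0,0]]' >/dev/null; python3 -m inch '[[0.3,0,0,0,0,0,0]]'; python3 plan.py .6396 -.198 .057 100.9
```

```text
time: 36.12
eef_pos: [0.6414, -0.1985, 0.068]
tcp_rot: [-0.299, 3.124, -0.001]
force: [0.1, -0.0, -0.4]
grip_width: 0.0507
gripper_force: 32.4
t 36.12 p [ 0.6414 -0.1985  0.068 ] j6 -1.37 y 100.9 w 0.0507
0.014,0.007,0.092,-0.001,0.002,0  rows>=0.2
--
```

```bash
python3 -m inch '[[0.3,0.005,0.005,0.085,0,0,0],[0.3,0.005,0.005,0.085,0,0,0],[0.3,0.005,0.005,0.085,0,0,0]]'; python3 plan.py .6396 -.198 .0555 100.9
```

```text
time: 36.5
eef_pos: [0.6395, -0.1983, 0.0557]
tcp_rot: [-0.298, 3.127, 0.0]
force: [0.1, 0.0, 0.7]
grip_width: 0.0509
gripper_force: 32.5
t 36.5 p [ 0.6395 -0.1983  0.0557] j6 -1.37 y 100.9 w 0.0509
-0.001,0.002,0.001,0,0,-0  rows>=0.0
--
```

```bash
python3 -m inch '[[0.3,0,0.001,0.01,0,0,0],[0.3,0,0.001,0.01,0,0,0]]'; python3 -m inch '[[0.3,0,0,-0.003,0,0,0],[0.7,0,0,-0.003,0,0,0],[1,0,0,-0.003,0,0,0],[1,0,0,-0.003,0,0,0],[1,0,0,-0.003,0,0,0]]'; python3 -m inch '[[1,0,0,-0.3,0,0,0],[1,0,0,-0.8,0,0,0],[1,0,0,-0.999,0,0,0],[1,0,0,-0.999,0,0,0]]'>/dev/null; python3 -m inch '[[1,0,0,-0.6,0,0,0],[1,0,0,-0.6,0,0,0],[1,0,0,-0.6,0,0,0]]'; python3 h.py dome .6396 -.198 0 .05 wrist top; python3 h.py dtop .6396 -.198 0 .05 wrist top; python3 h.py lantern .6585 .187 10.8 .095 top scene; python3 h.py stop .6585 .187 10.8 .095 top
```

```text
time: 36.75
eef_pos: [0.6396, -0.1983, 0.0556]
tcp_rot: [-0.298, 3.127, -0.001]
force: [-3.1, 1.3, 8.0]
grip_width: 0.0508
gripper_force: 33.2
time: 37.38
eef_pos: [0.6394, -0.1982, 0.0546]
tcp_rot: [0.298, -3.127, -0.0]
force: [0.9, 0.4, -0.1]
grip_width: 0.0854
gripper_force: 0.0
time: 38.25
eef_pos: [0.6395, -0.198, 0.2466]
tcp_rot: [-0.298, 3.127, 0.0]
force: [0.8, 0.7, -1.5]
grip_width: 0.0849
gripper_force: 0.0
wrist dome [ 0.6394 -0.1989] yaw 4.1 -40.1
top dome [ 0.6398 -0.1991] yaw 4.6 -44.1
wrist dtop [ 0.6405 -0.1981] yaw -10.0 -42.5
top dtop [ 0.6401 -0.199 ] yaw -9.3 -47.9
top lantern [0.6586 0.1843] yaw 9.6 -49.7
scene lantern [0.6576 0.1867] yaw 9.1 -41.1
top stop [0.6578 0.1845] yaw 11.1 -45.9
```

```bash
python3 -c "
from station import ctrl
print(ctrl.finish_job())"
```

```text
the job is handed in; nothing more can be done
None
```

Both buildings are assembled and the job is handed in at about 38.5 s: podium, storeys and lantern on the rectangular footing, drum and dome on the round one. The last camera checks put each part within about 1 mm of the one below, except the podium, which sits an estimated 1–2.5 mm off the plate centre, and the trees were never touched.

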